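Prove the spring latches and pass on the sound one

TASK

Three spring latches for a case under repair stand on the cobbler's bench, and only one is sound: it clicks when its button is pressed with between 5 and 11 N, while one is too weak and one too stiff. Press the buttons where the latches stand to find the sound one, never pressing any button with more than 15 N, and push that one until it clicks. Then stand it, still clicked, upright in the wooden tray, leaving the other two latches and everything else on the bench where they are.

Things in the scene. Friction and masses are not known exactly. Their poses are not given: they have to be found in the camera images.
- latch_a_mid (a point): Centre of the block (17 mm above its underside) of one of three outwardly identical loose spring latches, about 0.4 kg: dark steel block 64 mm long (x), 40 mm wide (y), 34 mm high, upright (z up), with a 12 mm tongue out of its +x end; on top a brass collar (36 mm across, 8 mm proud) and through it a steel button. Only the hidden springs differ. Lift it by the 40 mm width.
- latch_a_top (a point): Centre of the top face of its button: 28 mm across, over the block's middle, 54 mm above its underside unpressed. Pressed straight down it gives 1.5 N per mm after the first 1 N, up to 10 mm. At the latch's release force the collar snaps down 6 or 7 mm by itself (the click), the force on the button falls at once by more than half, and the collar stays down.
- latch_a_plunger (a joint): How far that latch's brass collar has gone down, in m: 0 not clicked (collar 8 mm proud), 0.006 to 0.007 clicked (collar 1 to 2 mm proud). Nothing between is stable.
- latch_a_cap: That latch's thumb button (steel, 28 mm across); its origin lies 12 mm below the centre of its top face.
- latch_b_mid (a point): Centre of the block (17 mm above its underside) of one of three outwardly identical loose spring latches, about 0.4 kg: dark steel block 64 mm long (x), 40 mm wide (y), 34 mm high, upright (z up), with a 12 mm tongue out of its +x end; on top a brass collar (36 mm across, 8 mm proud) and through it a steel button. Only the hidden springs differ. Lift it by the 40 mm width.
- latch_b_top (a point): Centre of the top face of its button: 28 mm across, over the block's middle, 54 mm above its underside unpressed. Pressed straight down it gives 1.5 N per mm after the first 1 N, up to 10 mm. At the latch's release force the collar snaps down 6 or 7 mm by itself (the click), the force on the button falls at once by more than half, and the collar stays down.
- latch_b_plunger (a joint): How far that latch's brass collar has gone down, in m: 0 not clicked (collar 8 mm proud), 0.006 to 0.007 clicked (collar 1 to 2 mm proud). Nothing between is stable.
- latch_b_cap: That latch's thumb button (steel, 28 mm across); its origin lies 12 mm below the centre of its top face.
- latch_c_mid (a point): Centre of the block (17 mm above its underside) of one of three outwardly identical loose spring latches, about 0.4 kg: dark steel block 64 mm long (x), 40 mm wide (y), 34 mm high, upright (z up), with a 12 mm tongue out of its +x end; on top a brass collar (36 mm across, 8 mm proud) and through it a steel button. Only the hidden springs differ. Lift it by the 40 mm width.
- latch_c_top (a point): Centre of the top face of its button: 28 mm across, over the block's middle, 54 mm above its underside unpressed. Pressed straight down it gives 1.5 N per mm after the first 1 N, up to 10 mm. At the latch's release force the collar snaps down 6 or 7 mm by itself (the click), the force on the button falls at once by more than half, and the collar stays down.
- latch_c_plunger (a joint): How far that latch's brass collar has gone down, in m: 0 not clicked (collar 8 mm proud), 0.006 to 0.007 clicked (collar 1 to 2 mm proud). Nothing between is stable.
- latch_c_cap: That latch's thumb button (steel, 28 mm across); its origin lies 12 mm below the centre of its top face.
- tray: Open wooden tray, fixed on the bench, 160 mm (x) by 140 mm (y), walls 5 mm thick and 24 mm high, floor 5 mm thick; origin at the centre of its underside.
- spool: Bystander, to be left alone: plastic thread spool, 36 mm across, 45 mm high, between latches and tray; origin at its underside.
- tin: Bystander, to be left alone: low steel polish tin, 72 mm across, 28 mm high; origin at its underside.
- hammer: Bystander, to be left alone: hammer lying on the bench; origin at its underside.
- brush: Bystander, to be left alone: brush lying on the bench; origin at its underside.
- heel: Bystander, to be left alone: rubber shoe heel lying flat, about 58 by 56 mm, 12 mm thick; origin at its underside.
- jar: Bystander, to be left alone: glass jar of 60 mm diameter, 80 mm high; origin at its underside.
Mind the look-alikes: they are no part of the job. What is shaped like the part that bears latch_b_mid but green or pink is not meant.

How it is judged:
By the outcome, as a careful person would: the job done as asked, in the order asked, and still so for the second after the job is handed in, with the robot touching nothing.
It also fails if it takes over 72 s, if anything falls off the work surface, if the arm or the gripper's body presses on something with over 40 N, if the wrist force passes 120 N, or if a joint passes its speed limit or range.

ROBOT

A 7-joint arm with a two-finger parallel gripper is mounted at the origin on the work surface. World frame = base frame: x ahead of the robot, y to its left, z up, the work surface at z = 0. Lengths are in m, angles in rad, forces in N, time in s.
With the tool pointing down it reaches from about 0.4 to 0.85 m from the base axis. Payload 4.5 kg.
Tool frame: the origin (TCP) lies at the very end of the fingers, on their centre line; the grasp point (between the pads) lies 19 mm behind it; z points along the fingers, y is the line along which they close (so a half turn about z gives the same grasp; the last joint's range is limited). The gripper opens to 88 mm and grips with 3 to 60 N. Pads are 18 mm wide; open, the fingers measure 123 mm over their backs; the gripper's body (75 mm by 187 mm) begins 45 mm behind the grasp point.
Start: joints at [1.172, 0.689, -0.195, 1.565, 0.157, 0.902, -0.215], TCP at [0.262, -0.567, 0.239] pointing down, gripper open.
Joint ranges: [-3.01, 3.01], [-0.46, 2.08], [-1.47, 1.51], [0.13, 2.56], [-1, 4.14], [0.04, 2.09], [-2.66, 2.66]. Speed limits (rad/s): [2.57, 2.57, 3.14, 3.14, 3.14, 3.14, 3.14].

INTERFACE

Orientations are given as a unit quaternion [x, y, z, w].
In Python, from plant import r gives the robot as it stands. The module is installed in compiled form; this text tells all that it offers.
- The arm moves only by the tool step_arm, never from a script. Its argument "increments" is a list of rows, each a list of 2 entries, a list of its own where there are three numbers: the shift along the world's x, y, z in cm, then the turn, a rotation vector about the world's x, y, z in degrees. A call has exactly 10 rows; each row shifts and turns the commanded pose from where the row before left it; what a row does not reach is not made up. A row lasts 1/10 s, in which the tool goes at most 50 mm and 8.59 degrees, less where a joint would pass 70% of its speed; a pose out of reach is approached as far as the arm can. A call is refused whole if a number of a shift passes 5 or a number of a turn 8.59, either way. A call with a gripper value outside its range is refused whole. "fingers" is the opening, from 0 (shut) to 1 (fully open), set as the call begins (left out, the last holds). The fingers move at their own pace and stop on an object; "grip_force" is the grip in N (left out, the last holds). Time passes only in rows, so rows that do not move let the fingers close, or fill a call up. It gives the time, the measured TCP pose, the force, the opening and the grip force at its end, in the units of the state.
- r.get_state(): the state, without advancing time (a new reading comes with each control period).
- r.snapshot(name): name is "side" or "top" or "wrist"; returns (picture, depth): 400x640x3 uint8, red, green, blue; 400x640 float32, m along the optical axis (not along the pixel's ray), 0 where there is no reading.
- r.calibration(name): a dict with "fov_y" (degrees; the focal length in pixels is half the picture's height over the tangent of half this angle, whatever the lens; pixels are square), "cx", "cy" (the principal point, pixels), "R" (3x3) and "t" (3): a world point X has camera coordinates R X + t. Camera axes: x right, y down, z forward; pixel columns grow to the right and rows downward; lengths in m; the calibration is good to about 2 mm. The wrist camera is an equidistant fisheye: a pixel r from the principal point sees the ray r / f radians off the axis. A picture is of the moment at which its call begins: read the wrist's pose just before it. calibration takes no time and is no camera call; for the wrist camera it gives the pose at the moment of the call.
- r.finish_job(): hands the job in; it is judged then, once.
The state is a dict: "clock": time; "q": joint angles; "qd": joint speeds; "joint_torque": joint torques, N m; "tool_pos": TCP position; "eef_rot": TCP orientation; "contact_force": force on the tool from outside, world axes, zero at the start; "moment": the same for the moment, N m; "opening": opening from 0.0 (shut) to 1.0 (fully open); "finger_force": force on a finger pad.
Only numpy, scipy, OpenCV 4.12 (cv2) and the standard library are available. Lean on these libraries where they do the work, as an engineer would, in place of code of your own. Each camera call takes 0.05 s, during which the arm holds its last target. There are 200 camera calls.

## Working session

There is one attempt and no reset: what is moved stays moved. The work goes in short steps, Python scripts to look and compute and a tool call to move; the robot and the scene stay as the last step left them, time stands still between calls to the robot, and variables do not carry over. Pictures are saved under pics/ and viewed, at most 10 in all, crops included, and the job is handed in when it is done.

Besides the shell and the picture viewer there is one more tool, called by a JSON object that holds its "api" and its "payload". step_arm: Moves the arm, as the interface text tells. Its arguments: {"type":"object","properties":{"increments":{"type":"array","items":{"type":"array"}},"fingers":{"type":"number"},"grip_force":{"type":"number"}},"required":["increments"]}

```bash
mkdir -p pics; cat > h.py <<'E'
import numpy as np, cv2
from plant import r
def snap(n,f=None):
    p,d=r.snapshot(n)
    if f: cv2.imwrite('pics/'+f,p[:,:,::-1])
    return p,d
def cloud(n,d):
    c=r.calibration(n); f=200/np.tan(np.radians(c['fov_y'])/2)
    v,u=np.mgrid[0:400,0:640]
    P=np.stack([(u-c['cx'])/f*d,(v-c['cy'])/f*d,d],-1)
    return (P-np.array(c['t']))@np.array(c['R'])   # R^T (P-t)
E
python3 - <<'E'
from h import *
for n in('top','side'):
    p,d=snap(n,n+'0.png'); W=cloud(n,d); np.save(n+'.npy',W)
    c=r.calibration(n); print(n,c)
s=r.get_state(); print(s)
E
```

```text
top {'fov_y': 46.23475535008001, 'cx': 322.31004016282134, 'cy': 191.59195011175865, 'R': array([[-0.01570249, -0.99987536, -0.00163989],
       [-0.97889709,  0.0157072 , -0.2037493 ],
       [ 0.20374966, -0.00159409, -0.97902172]]), 't': array([0.01017179, 0.58687059, 1.15253072])}
side {'fov_y': 44.51389163402432, 'cx': 323.59566641892405, 'cy': 198.40895209741703, 'R': array([[-0.99232005, -0.12335967,  0.00912792],
       [-0.09424559,  0.70620019, -0.70171152],
       [ 0.08011677, -0.69718268, -0.71240271]]), 't': array([0.5525535 , 0.11488421, 1.2838954 ])}
{'clock': 0.1, 'q': array([ 1.17178669,  0.68988487, -0.19452241,  1.56618846,  0.15732048,
        0.90252077, -0.21511626]), 'qd': array([ 0.00111139, -0.00094504, -0.00044782, -0.00152602,  0.00014928,
        0.00079208,  0.00041267]), 'joint_torque': array([-3.05907815e-03, -5.28504002e+01, -1.27127666e+00, -1.53839582e+01,
       -5.25293592e-02,  2.00318274e-03,  4.97040719e-05]), 'tool_pos': array([ 0.2618671 , -0.56689371,  0.23801356]), 'eef_rot': array([ 9.76668076e-01,  2.14752933e-01, -2.37692666e-04, -7.68378277e-04]), 'contact_force': array([ 0.78575845, -0.51076537,  0.67741563]), 'moment': array([-0.00439188,  0.00371836,  0.04282979]), 'finger_force': 0.0, 'opening': 1.0024849918122454}
```

View pics/top0.png

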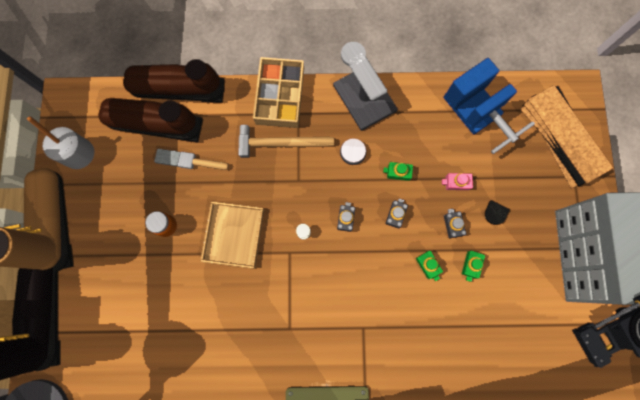

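View pics/side0.png

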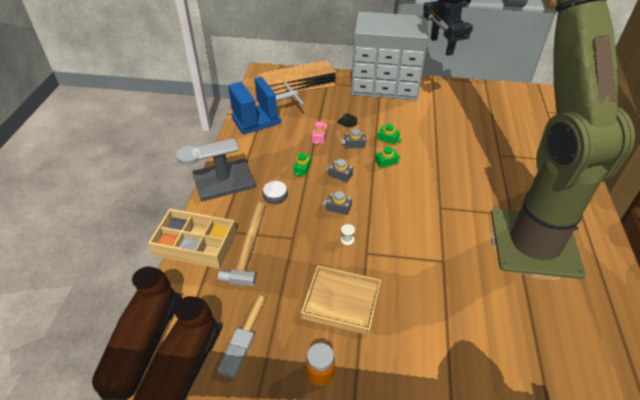

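The top view shows the dark latches at about (347,216), (398,212) and (456,222), the tray at (234,235) and the spool at (303,232). The green and pink look-alikes stand nearby. The side view agrees.

```bash
python3 - <<'E'
from h import *
p=cv2.imread('pics/top0.png'); W=np.load('top.npy')
cv2.imwrite('pics/crop.png',cv2.resize(p[150:290,320:520],None,fx=4,fy=4,interpolation=cv2.INTER_CUBIC))
S=np.load('side.npy')
for n,A,cs in(('top',W,[(347,216),(398,212),(456,222)]),('side',S,[(339,203),(341,169),(354,139)])):
  for u,v in cs:
    a=A[v-20:v+20,u-20:u+20].reshape(-1,3)
    z=a[:,2]
    for lo,hi in((.046,.062),(.025,.062)):
        m=(z>lo)&(z<hi); q=a[m]
        if m.sum()<4: print('few',m.sum());continue
        rect=cv2.minAreaRect((q[:,:2]*1000).astype(np.float32))
        print(n,u,v,lo,m.sum(),q.mean(0).round(4),np.median(q[:,2]).round(4),[np.round(x,1) for x in rect])
for u,v in((234,235),(303,232),(495,212)):
  a=W[v-35:v+36,u-35:u+36].reshape(-1,3); m=(a[:,2]>.012)&(a[:,2]<.06); q=a[m]
  print(u,v,m.sum(),q.min(0).round(3),q.max(0).round(3),cv2.minAreaRect((q[:,:2]*1000).astype(np.float32)))
E
```

```text
top 347 216 0.046 91 [ 0.5229 -0.0599  0.0535] 0.0532 [array([523.3, -59.3]), array([25.4, 26.2]), np.float64(88.0)]
top 347 216 0.025 365 [ 0.5216 -0.0597  0.0394] 0.0354 [array([523.5, -60.3]), array([39.6, 64.2]), np.float64(80.7)]
top 398 212 0.046 96 [ 0.5315 -0.1941  0.0532] 0.0536 [array([ 530.4, -194.8]), array([29.1, 26. ]), np.float64(34.0)]
top 398 212 0.025 373 [ 0.5299 -0.1924  0.0397] 0.0363 [array([ 532.3, -194.1]), array([40.2, 65.1]), np.float64(69.4)]
top 456 222 0.046 100 [ 0.5007 -0.3453  0.0534] 0.0536 [array([ 500.2, -345.4]), array([25.9, 28.1]), np.float64(57.2)]
top 456 222 0.025 388 [ 0.5003 -0.3436  0.0396] 0.0357 [array([ 501.4, -346.7]), array([63.8, 41.9]), np.float64(9.3)]
side 339 203 0.046 75 [ 0.5223 -0.0535  0.0518] 0.0521 [array([522.2, -54.7]), array([26.1, 27.6]), np.float64(30.6)]
side 339 203 0.025 316 [ 0.5215 -0.049   0.038 ] 0.0349 [array([522. , -55.1]), array([44. , 64.4]), np.float64(79.6)]
side 341 169 0.046 62 [ 0.5308 -0.1878  0.0519] 0.0519 [array([ 530.4, -189.9]), array([25.7, 28.6]), np.float64(37.3)]
side 341 169 0.025 257 [ 0.5299 -0.1831  0.0382] 0.0347 [array([ 530.7, -186.9]), array([42.2, 63.8]), np.float64(71.0)]
side 354 139 0.046 51 [ 0.5001 -0.3395  0.0514] 0.0514 [array([ 500.9, -341.6]), array([24.9, 30.1]), np.float64(4.3)]
side 354 139 0.025 217 [ 0.5004 -0.3352  0.0375] 0.0341 [array([ 499.7, -338.9]), array([63.2, 45.6]), np.float64(6.1)]
234 235 529 [0.396 0.159 0.012] [0.572 0.32  0.03 ] ((485.51025390625, 239.81683349609375), (141.11831665039062, 160.45919799804688), 81.73440551757812)
303 232 159 [ 0.472 -0.04   0.017] [0.521 0.07  0.05 ] ((495.5018005371094, 13.783920288085938), (33.984100341796875, 113.52007293701172), 8.947720527648926)
495 212 481 [ 0.471 -0.496  0.012] [ 0.626 -0.349  0.06 ] ((560.8607788085938, -409.1423034667969), (144.13978576660156, 155.04635620117188), 17.30241584777832)
```

View pics/crop.png

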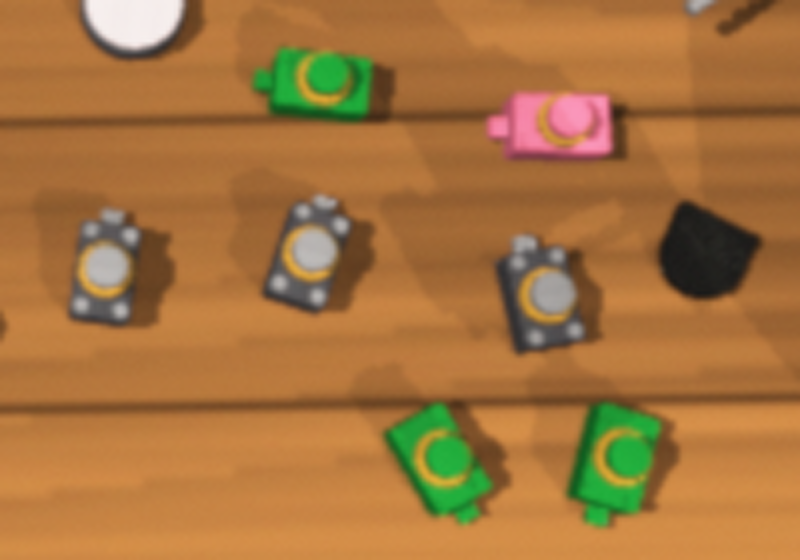

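The enlarged crop shows the three grey latches with their tongues towards +x, yawed about -9°, -20° and +8°. Button tops measure 53–54 mm high and blocks 64 × 40 mm, matching the sizes given. I'll start with the nearest latch, at (0.5005, -0.3435), keeping clear of the cabinet.

{"api": "step_arm", "payload": {"increments": [[[1,4.4,0],[0,0,-1.7]],[[1,4.4,0],[0,0,-1.7]],[[1,4.4,0],[0,0,-1.7]],[[1,4.4,0],[0,0,-1.7]],[[1,4.4,-0.5],[0,0,-1.7]],[[3.7,0,-2.2],[0,0,-1.7]],[[3.7,0,-2.2],[0,0,-1.7]],[[3.7,0,-2.2],[0,0,-1.7]],[[3.7,0.2,-2.2],[0,0,-1.7]],[[3.7,0.2,-2.2],[0,0,-1.7]]], "fingers": 0, "grip_force": 20}}

```text
clock: 1.1
tool_pos: [0.4984, -0.343, 0.1224]
eef_rot: [0.998, 0.067, -0.0, -0.0]
contact_force: [-0.4, -0.1, 0.1]
opening: 0.116
finger_force: 0.0
```

```bash
python3 - <<'E'
from h import *
c=r.calibration('wrist');s=r.get_state();p,d=snap('wrist','w1.png')
f=200/np.tan(np.radians(c['fov_y'])/2);print(s['tool_pos'],s['eef_rot'],s['contact_force'],f,c)
R=np.array(c['R']);t=np.array(c['t'])
for X in([.5005,-.3435,.054],s['tool_pos']):
    q=R@np.array(X)+t; th=np.arctan2(np.hypot(q[0],q[1]),q[2]); k=f*th/np.hypot(q[0],q[1]); print(c['cx']+q[0]*k,c['cy']+q[1]*k)
E
```

```text
[ 0.49836417 -0.34297892  0.12239614] [ 9.97720837e-01  6.74756286e-02 -3.95525591e-04 -1.24043955e-04] [-0.42227206 -0.05789359  0.06372459] 309.70691628693146 {'fov_y': 65.70646984690485, 'cx': 321.18338705191167, 'cy': 199.36151405896402, 'R': array([[ 1.35209837e-01, -9.90816903e-01, -4.05449226e-04],
       [-9.50740234e-01, -1.29856038e-01,  2.81478983e-01],
       [-2.78946784e-01, -3.76732504e-02, -9.59567308e-01]]), 't': array([-0.40678954,  0.42406762,  0.4053387 ])}
322.830121847011 210.3164482330882
321.8914281250061 254.7393997528355
```

View pics/w1.png

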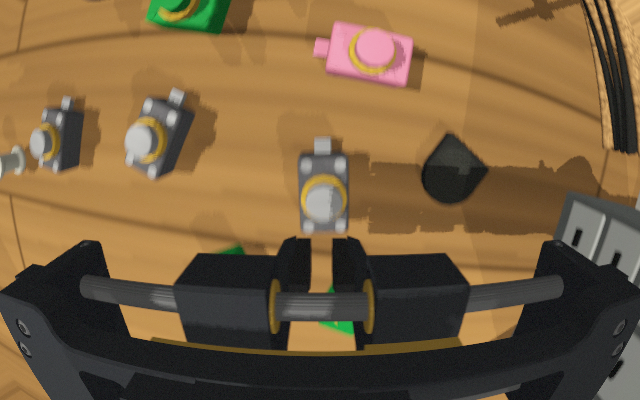

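The wrist view shows latch c squarely ahead of the closing fingers, with its button at about (323,203), within a few mm of the prediction. I'll descend to just above the button.

{"api": "step_arm", "payload": {"increments": [[[0.4,0,-0.8],[0,0,0]],[[0,0,-0.8],[0,0,0]],[[0,0,-0.8],[0,0,0]],[[0,0,-0.8],[0,0,0]],[[0,0,-0.8],[0,0,0]],[[0,0,-0.8],[0,0,0]],[[0,0,-0.8],[0,0,0]],[[0,0,-0.8],[0,0,0]],[[0,0,0],[0,0,0]],[[0,0,0],[0,0,0]]]}}

```text
clock: 2.15
tool_pos: [0.5011, -0.3433, 0.0595]
eef_rot: [0.998, 0.068, -0.0, -0.0]
contact_force: [0.7, -0.7, -0.5]
opening: 0.006
finger_force: 0.0
```

{"api": "step_arm", "payload": {"increments": [[[0,0,-0.1],[0,0,0]],[[0,0,-0.1],[0,0,0]],[[0,0,-0.1],[0,0,0]],[[0,0,-0.1],[0,0,0]],[[0,0,0],[0,0,0]],[[0,0,0],[0,0,0]],[[0,0,0],[0,0,0]],[[0,0,0],[0,0,0]],[[0,0,0],[0,0,0]],[[0,0,0],[0,0,0]]]}}

```text
clock: 3.15
tool_pos: [0.5012, -0.3434, 0.0558]
eef_rot: [0.998, 0.068, 0.0, 0.0]
contact_force: [0.2, -0.4, 0.5]
opening: 0.008
finger_force: 0.0
```

{"api": "step_arm", "payload": {"increments": [[[0,0,-0.1],[0,0,0]],[[0,0,-0.1],[0,0,0]],[[0,0,-0.1],[0,0,0]],[[0,0,0],[0,0,0]],[[0,0,0],[0,0,0]],[[0,0,0],[0,0,0]],[[0,0,0],[0,0,0]],[[0,0,0],[0,0,0]],[[0,0,0],[0,0,0]],[[0,0,0],[0,0,0]]]}}

```text
clock: 4.15
tool_pos: [0.5013, -0.3434, 0.0528]
eef_rot: [0.998, 0.068, 0.0, 0.0]
contact_force: [-0.4, -0.6, 3.4]
opening: 0.005
finger_force: 1.7
```

{"api": "step_arm", "payload": {"increments": [[[0,0,-0.1],[0,0,0]],[[0,0,0],[0,0,0]],[[0,0,0],[0,0,0]],[[0,0,0],[0,0,0]],[[0,0,0],[0,0,0]],[[0,0,0],[0,0,0]],[[0,0,0],[0,0,0]],[[0,0,0],[0,0,0]],[[0,0,0],[0,0,0]],[[0,0,0],[0,0,0]]]}}

```text
clock: 5.15
tool_pos: [0.5013, -0.3434, 0.0518]
eef_rot: [0.998, 0.068, 0.0, 0.0]
contact_force: [-0.5, -0.7, 5.5]
opening: 0.003
finger_force: 2.4
```

{"api": "step_arm", "payload": {"increments": [[[0,0,-0.1],[0,0,0]],[[0,0,0],[0,0,0]],[[0,0,0],[0,0,0]],[[0,0,0],[0,0,0]],[[0,0,0],[0,0,0]],[[0,0,0],[0,0,0]],[[0,0,0],[0,0,0]],[[0,0,0],[0,0,0]],[[0,0,0],[0,0,0]],[[0,0,0],[0,0,0]]]}}

```text
clock: 6.15
tool_pos: [0.5013, -0.3434, 0.0509]
eef_rot: [0.998, 0.068, 0.0, 0.0]
contact_force: [0.7, 1.4, 5.8]
opening: -0.002
finger_force: 3.1
```

{"api": "step_arm", "payload": {"increments": [[[0,0,-0.1],[0,0,0]],[[0,0,0],[0,0,0]],[[0,0,0],[0,0,0]],[[0,0,0],[0,0,0]],[[0,0,0],[0,0,0]],[[0,0,0],[0,0,0]],[[0,0,0],[0,0,0]],[[0,0,0],[0,0,0]],[[0,0,0],[0,0,0]],[[0,0,0],[0,0,0]]]}}

```text
clock: 7.15
tool_pos: [0.5013, -0.3434, 0.0501]
eef_rot: [0.998, 0.068, 0.0, 0.0]
contact_force: [-0.8, 0.3, 7.6]
opening: 0.003
finger_force: 3.7
```

{"api": "step_arm", "payload": {"increments": [[[0,0,-0.1],[0,0,0]],[[0,0,0],[0,0,0]],[[0,0,0],[0,0,0]],[[0,0,0],[0,0,0]],[[0,0,0],[0,0,0]],[[0,0,0],[0,0,0]],[[0,0,0],[0,0,0]],[[0,0,0],[0,0,0]],[[0,0,0],[0,0,0]],[[0,0,0],[0,0,0]]]}}

```text
clock: 8.15
tool_pos: [0.5011, -0.3434, 0.0487]
eef_rot: [0.998, 0.068, -0.0, 0.0]
contact_force: [-0.1, 0.3, -0.2]
opening: 0.004
finger_force: 0.0
```

{"api": "step_arm", "payload": {"increments": [[[0,0,-0.1],[0,0,0]],[[0,0,0],[0,0,0]],[[0,0,0],[0,0,0]],[[0,0,0],[0,0,0]],[[0,0,0],[0,0,0]],[[0,0,0],[0,0,0]],[[0,0,0],[0,0,0]],[[0,0,0],[0,0,0]],[[0,0,0],[0,0,0]],[[0,0,0],[0,0,0]]]}}

```text
clock: 9.15
tool_pos: [0.5012, -0.3434, 0.0477]
eef_rot: [0.998, 0.068, 0.0, 0.0]
contact_force: [-1.0, -0.5, -0.2]
opening: 0.005
finger_force: 0.0
```

The force climbed to about 7.6 N, then dropped to zero at the next millimetre. That is a click at roughly 8 N, so latch c is the sound one. I'll retreat, open the fingers and check.

{"api": "step_arm", "payload": {"increments": [[[0,0,1],[0,0,0]],[[0,0,1],[0,0,0]],[[0,0,1],[0,0,0]],[[0,0,1],[0,0,0]],[[0,0,1],[0,0,0]],[[0,0,1],[0,0,0]],[[0,0,0],[0,0,0]],[[0,0,0],[0,0,0]],[[0,0,0],[0,0,0]],[[0,0,0],[0,0,0]]], "fingers": 0.75}}

```text
clock: 10.15
tool_pos: [0.5009, -0.3431, 0.1072]
eef_rot: [0.998, 0.068, -0.0, -0.0]
contact_force: [0.1, -0.7, 0.1]
opening: 0.751
finger_force: 0.0
```

```bash
python3 - <<'E'
from h import *
s=r.get_state();print(s['tool_pos'],s['opening'])
p,d=snap('wrist','w2.png')
p,d=snap('side','s2.png'); W=cloud('side',d)
a=W[115:165,330:380].reshape(-1,3)
for lo,hi in((.038,.056),(.025,.056)):
    q=a[(a[:,2]>lo)&(a[:,2]<hi)&(np.abs(a[:,0]-.5)<.045)&(np.abs(a[:,1]+.34)<.045)]
    print(len(q),q.mean(0) if len(q) else 0,np.median(q[:,2]),q[:,2].max(),cv2.minAreaRect((q[:,:2]*1000).astype(np.float32)))
E
```

```text
[ 0.50085359 -0.34314131  0.10718544] 0.7511042859681594
54 [ 0.49986995 -0.33851543  0.04423812] 0.044083802991786505 0.05066854526228566 ((500.7099914550781, -342.470703125), (34.76616668701172, 28.935075759887695), 52.50071334838867)
199 [ 0.50058004 -0.3356222   0.03520567] 0.03350719273740458 0.05066854526228566 ((500.259765625, -340.0364685058594), (63.11211013793945, 42.586429595947266), 7.845228672027588)
```

View pics/w2.png

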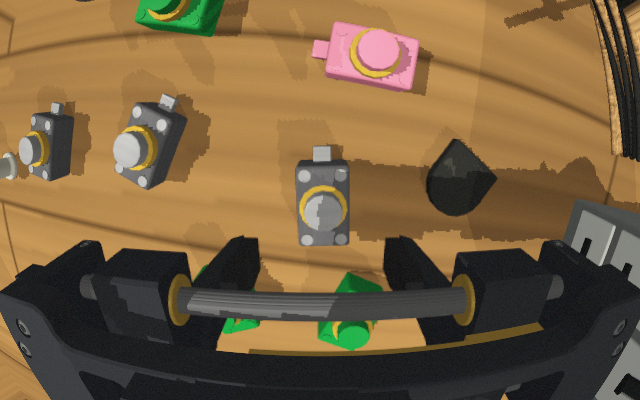

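The wrist view shows the latch centred between the open fingers at about (323,200), with its collar now sunk. I'll descend and grip.

{"api": "step_arm", "payload": {"increments": [[[0.1,0,-1.2],[0,0,0]],[[0,0,-1.2],[0,0,0]],[[0,0,-1.2],[0,0,0]],[[0,0,-1.2],[0,0,0]],[[0,0,-1.2],[0,0,0]],[[0,0,-1.2],[0,0,0]],[[0,0,-1.2],[0,0,0]],[[0,0,-1.0],[0,0,0]],[[0,0,-0.5],[0,0,0]],[[0,0,0],[0,0,0]]]}}

```text
clock: 11.25
tool_pos: [0.5018, -0.3431, 0.0079]
eef_rot: [0.998, 0.068, -0.0, -0.0]
contact_force: [-0.6, 0.1, 0.4]
opening: 0.751
finger_force: 0.0
```

{"api": "step_arm", "payload": {"increments": [[[0,0,0],[0,0,0]],[[0,0,0],[0,0,0]],[[0,0,0],[0,0,0]],[[0,0,0],[0,0,0]],[[0,0,0],[0,0,0]],[[0,0,0],[0,0,0]],[[0,0,0],[0,0,0]],[[0,0,0],[0,0,0]],[[0,0,0],[0,0,0]],[[0,0,0],[0,0,0]]], "fingers": 0.2, "grip_force": 25}}

```text
clock: 12.25
tool_pos: [0.5025, -0.3438, 0.0093]
eef_rot: [0.998, 0.068, 0.0, 0.0]
contact_force: [-1.4, 0.6, 4.8]
opening: 0.449
finger_force: 24.9
```

{"api": "step_arm", "payload": {"increments": [[[0,0,0.5],[0,0,0]],[[0,0,1],[0,0,0]],[[0,0,1.5],[0,0,0]],[[0,0,2],[0,0,0]],[[0,0,2],[0,0,0]],[[0,0,2],[0,0,0]],[[0,0,2],[0,0,0]],[[0,0,2],[0,0,0]],[[0,0,1.5],[0,0,0]],[[0,0,0.5],[0,0,0]]]}}

```text
clock: 13.25
tool_pos: [0.5027, -0.3437, 0.1612]
eef_rot: [0.998, 0.068, 0.001, 0.001]
contact_force: [0.2, 0.3, -5.2]
opening: 0.452
finger_force: 24.9
```

{"api": "step_arm", "payload": {"increments": [[[0,1.5,0],[0,0,0]],[[0,3,0],[0,0,-0.8]],[[0,3,0],[0,0,-0.8]],[[0,3,0],[0,0,-0.8]],[[0,3,0],[0,0,-0.8]],[[0,3,0],[0,0,-0.8]],[[0,3,0],[0,0,-0.8]],[[0,3,0],[0,0,-0.8]],[[0,3,0],[0,0,-0.8]],[[0,3,0],[0,0,-0.8]]]}}

```text
clock: 14.25
tool_pos: [0.5007, -0.0558, 0.1581]
eef_rot: [1.0, 0.005, -0.001, -0.0]
contact_force: [1.0, 0.3, -5.2]
opening: 0.453
finger_force: 24.9
```

{"api": "step_arm", "payload": {"increments": [[[-0.2,3,0],[0,0,-0.8]],[[-0.2,3,0],[0,0,-0.8]],[[-0.2,3,0],[0,0,-0.8]],[[-0.2,3,0],[0,0,-0.8]],[[-0.2,3,0],[0,0,-0.8]],[[-0.2,3,0],[0,0,-0.8]],[[-0.2,3,0],[0,0,-0.8]],[[-0.2,3,0],[0,0,-0.8]],[[0,3,0],[0,0,-0.8]],[[0,2,0],[0,0,-0.8]]]}}

```text
clock: 15.25
tool_pos: [0.4837, 0.2354, 0.1579]
eef_rot: [0.998, -0.063, -0.001, -0.0]
contact_force: [0.0, -0.2, -5.7]
opening: 0.451
finger_force: 24.9
```

{"api": "step_arm", "payload": {"increments": [[[0,0.4,-1.5],[0,0,0]],[[0,0,-1.5],[0,0,0]],[[0,0,-1.5],[0,0,0]],[[0,0,-1.5],[0,0,0]],[[0,0,-1.5],[0,0,0]],[[0,0,-1],[0,0,0]],[[0,0,0],[0,0,0]],[[0,0,0],[0,0,0]],[[0,0,0],[0,0,0]],[[0,0,0],[0,0,0]]]}}

```text
clock: 16.25
tool_pos: [0.4865, 0.2359, 0.0744]
eef_rot: [0.998, -0.065, 0.001, -0.0]
contact_force: [0.4, 0.5, -4.2]
opening: 0.456
finger_force: 24.9
```

```bash
python3 - <<'E'
from h import *
snap('wrist','w3.png')
E
```

```text
(no output)
```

View pics/w3.png

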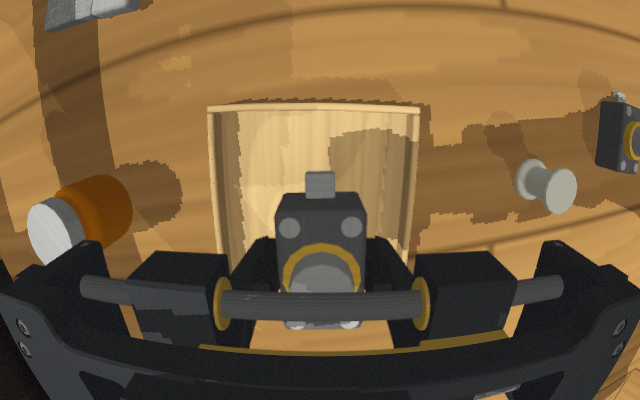

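The latch hangs level over the tray and is aligned with it. The jar on the left and the spool on the right are well clear of the gripper. I'll lower it.

{"api": "step_arm", "payload": {"increments": [[[0,0.3,-1],[0,0,0]],[[0,0,-1],[0,0,0]],[[0,0,-1],[0,0,0]],[[0,0,-1],[0,0,0]],[[0,0,-1],[0,0,0]],[[0,0,-0.5],[0,0,0]],[[0,0,-0.2],[0,0,0]],[[0,0,0],[0,0,0]],[[0,0,0],[0,0,0]],[[0,0,0],[0,0,0]]]}}

```text
clock: 17.3
tool_pos: [0.4865, 0.2388, 0.0171]
eef_rot: [0.998, -0.065, 0.0, -0.0]
contact_force: [-0.5, -0.4, -5.1]
opening: 0.449
finger_force: 24.9
```

{"api": "step_arm", "payload": {"increments": [[[0,0,-0.1],[0,0,0]],[[0,0,0],[0,0,0]],[[0,0,-0.1],[0,0,0]],[[0,0,0],[0,0,0]],[[0,0,0],[0,0,0]],[[0,0,0],[0,0,0]],[[0,0,0],[0,0,0]],[[0,0,0],[0,0,0]],[[0,0,0],[0,0,0]],[[0,0,0],[0,0,0]]]}}

```text
clock: 18.3
tool_pos: [0.4862, 0.2386, 0.0147]
eef_rot: [0.998, -0.065, 0.0, 0.0]
contact_force: [0.5, 0.2, -5.7]
opening: 0.452
finger_force: 24.9
```

{"api": "step_arm", "payload": {"increments": [[[0,0,-0.1],[0,0,0]],[[0,0,0],[0,0,0]],[[0,0,0],[0,0,0]],[[0,0,0],[0,0,0]],[[0,0,0],[0,0,0]],[[0,0,0],[0,0,0]],[[0,0,0],[0,0,0]],[[0,0,0],[0,0,0]],[[0,0,0],[0,0,0]],[[0,0,0],[0,0,0]]]}}

```text
clock: 19.3
tool_pos: [0.4862, 0.2386, 0.0142]
eef_rot: [0.998, -0.065, 0.0, -0.0]
contact_force: [-1.3, -0.1, 5.8]
opening: 0.459
finger_force: 24.9
```

It is on the floor of the tray, as the force has reversed. I'll release, then lift.

{"api": "step_arm", "payload": {"increments": [[[0,0,0],[0,0,0]],[[0,0,0],[0,0,0]],[[0,0,0],[0,0,0]],[[0,0,0],[0,0,0]],[[0,0,0],[0,0,0]],[[0,0,0],[0,0,0]],[[0,0,0],[0,0,0]],[[0,0,0],[0,0,0]],[[0,0,0],[0,0,0]],[[0,0,0],[0,0,0]]], "fingers": 0.72}}

```text
clock: 20.3
tool_pos: [0.4861, 0.2386, 0.0137]
eef_rot: [0.998, -0.065, -0.0, 0.0]
contact_force: [-0.5, 0.0, -0.9]
opening: 0.722
finger_force: 0.0
```

{"api": "step_arm", "payload": {"increments": [[[0,0,1],[0,0,0]],[[0,0,1],[0,0,0]],[[0,0,2],[0,0,0]],[[0,0,2],[0,0,0]],[[0,0,2],[0,0,0]],[[0,0,2],[0,0,0]],[[0,0,2],[0,0,0]],[[0,0,2],[0,0,0]],[[0,0,2],[0,0,0]],[[0,0,0],[0,0,0]]]}}

```text
clock: 21.3
tool_pos: [0.4877, 0.2392, 0.1769]
eef_rot: [0.998, -0.065, 0.003, -0.002]
contact_force: [0.2, 0.9, -0.2]
opening: 0.716
finger_force: 0.0
```

```bash
python3 - <<'E'
from h import *
print(r.get_state()['opening'])
p,d=snap('wrist','w4.png'); p,d=snap('side','s4.png')
cv2.imwrite('pics/s4c.png',cv2.resize(p[100:350,230:430,::-1],None,fx=3,fy=2.4,interpolation=cv2.INTER_CUBIC)[:600])
E
```

```text
0.7159121761798268
```

View pics/w4.png

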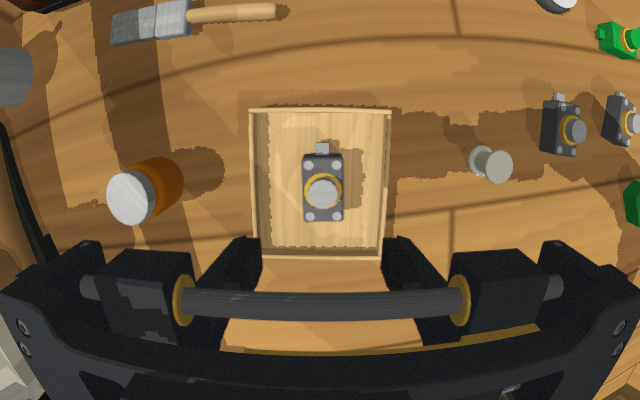

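View pics/s4c.png

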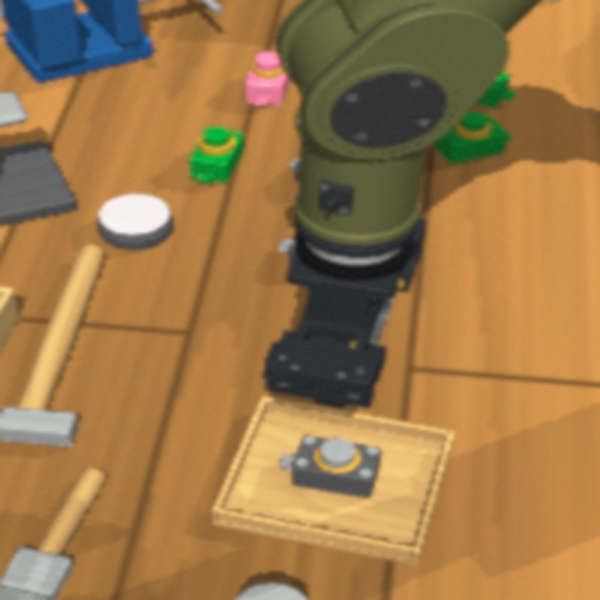

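The latch stands upright in the middle of the tray with its collar down, at about (322,190) in the wrist view. The spool, the jar and the other two latches look undisturbed, and the gripper is clear.

```bash
python3 -c "
from plant import r
print(r.finish_job())"
```

```text
the job is handed in; nothing more can be done
None
```

The job is handed in: latch c clicked at about 8 N, so it is the sound one, and it now stands upright and still clicked in the tray; I didn't need to press the other two latches.

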